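# Show a welded flange to the inspection camera

### The arm

A 6-joint arm with a two-finger parallel gripper is mounted at the origin on the work surface. World frame = base frame: x ahead of the robot, y to its left, z up, the work surface at z = 0. Lengths are in mm, angles in degrees, forces in N, time in s.
With the tool pointing down it reaches from about 325 to 925 mm from the base axis. Payload 3.1 kg.
Tool frame: the origin (TCP) lies at the very end of the fingers, on their centre line; the grasp point (between the pads) lies 19 mm behind it; z points along the fingers, y is the line along which they close (so a half turn about z gives the same grasp; the last joint's range is limited). The gripper opens to 85 mm and grips with 20 to 120 N. Pads are 22 mm wide; open, the fingers measure 114 mm over their backs; the gripper's body (76 mm by 85 mm) begins 54 mm behind the grasp point. The pads swing forward as they close: fully open they stand 13 mm farther back than shut.
Start: joints at [62.785, 12.427, 92.441, -0, 75.132, -6.429], TCP at [221.791, 584.336, 207.3] pointing down, gripper open.
Joint ranges: [-157.48, 157.48], [-44.54, 120.13], [17.64, 146.25], [-64.5, 244.5], [7.68, 150.69], [-147.95, 147.95]. Speed limits (degrees/s): [159.86, 159.86, 180, 180, 180, 180].

### API

Orientations are given as [roll, pitch, yaw] about the fixed x, y, z axes, in that order (R = Rz(yaw) Ry(pitch) Rx(roll)).
In Python, from station import ctrl, eyes, job, eoat gives the robot as it stands (ctrl), with the cameras (eyes), the job (job) and the gripper (eoat). Calls block until the motion is done:
- ctrl.goto(position, orientation): joint-space move of the TCP to a pose.
- ctrl.move_l(position, attitude=None, speed=150): straight line of the TCP; attitude=None keeps the orientation; speed is the mean speed in mm/s.
- ctrl.move_j(angles): joint-space move.
- eoat.grip(opening, squeeze=None): finger opening in mm; squeeze is the grip in N (None keeps the last); returns when the fingers have stopped.
- ctrl.wait(seconds).
- ctrl.solve_ik(position, orientation): joint angles nearest the present ones, or None.
- ctrl.get_obs(): the state.
- eyes.get_image(name): name is "scene" or "top" or "wrist"; returns the picture (400x640x3 uint8, red, green, blue); there is no depth.
- eyes.get_calibration(name): a dict with "fx", "fy", "cx", "cy" (pixels), "R" (3x3) and "t" (3): a world point X has camera coordinates R X + t; the wrist camera has in their place "mount" (4x4, takes a point from camera to tool coordinates, whose origin is the TCP and whose axes are the flange's). Camera axes: x right, y down, z forward; pixel columns grow to the right and rows downward; lengths in mm; the calibration is good to about 2 mm. The wrist camera is an equidistant fisheye: a pixel r from the principal point sees the ray r / f radians off the axis. A picture is of the moment at which its call begins: read the wrist's pose just before it. get_calibration takes no time and is no camera call.
A pose or a line that the arm cannot do raises ctrl.Unreachable and nothing moves.
- job.sign_off(): hands the job in; it is judged then, once.
The state is a dict: "t": time; "joint_pos": joint angles; "qvel": joint speeds; "effort": joint torques, N m; "tcp_pos": TCP position; "ee_rot": TCP orientation; "wrist_force": force on the tool from outside, world axes, zero at the start; "moment": the same for the moment, N m; "grip_width": finger opening in mm; "grip_force": force on a finger pad.
Only numpy, scipy, OpenCV 4.12 (cv2) and the standard library are available. Lean on these libraries where they do the work, as an engineer would, in place of code of your own. Each camera call takes 0.05 s, during which the arm holds its last target. There are 200 camera calls.

### The job

The flanged tube stub on the pin jig is welded and its underside seam has to be inspected. First take off the three-legged hold-down (the third hand) whose nose presses on its flange and stand it aside on its feet on the bare table, a hand's breadth or more clear of the jig and with the stub still on its pins; then lift the stub out of the jig and hold its underside up to the inspection camera: centred on the lens and square to it, 150 mm in front of it, the flange's long side level, the tube pointing away from the lens. Finish while still holding it there, steady; do not touch the camera or its stand, do not knock the third hand over, and leave everything else on the table where it is.

Things in the scene. Friction and masses are not known exactly. Their poses are not given: they have to be found in the camera images.
- stub: The part: bare-steel flange 76 (x) x 110 (y) x 8 mm, a 38 mm diameter tube upright in its middle, 60 mm tall (68 overall); 0.6 kg, centre of mass 12 mm above the underside. Origin: centre of the underside; z up along the tube, y along the long side. Lies on the jig, its two 11.5 mm bolt holes (y +-42 mm) over the pins. Pinch the smooth tube firmly (60 N or more), about 25 mm above the flange
- stub_face (a point): the centre of the stub's underside (same point as its origin), where the weld seam runs round the bore
- stub_top (a point): the centre of the tube's open top end, 68 mm above the underside
- jig: fixed steel jig plate 100 (x) x 150 (y) x 10 mm thick with two upright 9 mm dowel pins, tops 24 mm above the table, 42 mm either side of its middle along y. Origin: centre of its underside, on the table; z up. It may stand left or right of the robot's middle, with the camera on the other side
- third_hand: Loose hold-down, bare steel, 0.75 kg: level bar 120 long, 24 wide, 26 mm tall (top 108 mm above the table) on two splayed rear legs and a thin front leg, the nose, standing on the flange beside the tube. Origin: on the table below the nose; x from rear legs to nose, z up. Rear feet at x -165, y +-60 mm; bar from x -155 to -35. On bare table it leans 6 degrees nose-down, which is right
- third_hand_grip (a point): Middle of the third hand's bar, near its centre of mass: x -95 mm, 95 mm above its feet; pinch the bar here from above across its 24 mm width. Room to stand it aside: the table between 0.38 and 0.57 m ahead of the robot and up to 0.08 m either side of its middle line is bare (only the third hand's own rear leg may reach in)
- third_hand_nose (a point): the tip of the nose of the third hand (x 0, 18 mm above the level of its feet)
- camera: Fixed inspection camera: aluminium housing 46 x 70 x 66 mm, black 40 mm lens with a 68 mm ring light; its axis leans 35 degrees from vertical, towards the robot. Origin: centre of the lens front, 140 mm above the table; z out of the lens along its axis, y level (wide way of its picture). Show the stub's underside at z = 150 mm, x = y = 0, stub's z along this z, its y along this y, either way
- camera_stand: the camera's fixed magnetic base, a 60 x 50 x 55 mm block with a 12 mm post up to 155 mm. Origin: on the table straight below the centre of the lens; x points away from where the lens looks; the block stands 125 mm behind the origin along x
- round_flange: bystander: round 92 mm flange 10 mm thick with a wider 57 mm tube stub, 55 mm tall overall; origin at the centre of its underside
- bare_flange: bystander: a flange plate without tube, 76 x 110 x 8 mm, flat on the table; origin at the centre of its underside
- paste_tin: bystander: round tin, 86 mm diameter, 76 mm tall; origin at the centre of its underside
- ear_defenders: bystander: blue ear defenders lying on the table, about 130 x 130 mm, 80 mm tall; origin on the table between the cups
- screwdriver: bystander: screwdriver 220 mm long lying along its x; origin at its underside
- wrench: bystander: open-ended wrench 190 mm long lying along its x; origin at its underside
- flap_disc: bystander: flap disc 125 mm in diameter, 10 mm thick, flat on the table; origin at the centre of its underside

How it is judged:
By the outcome, as a careful person would: the job done as asked, in the order asked, and still so for the second after the job is handed in, while the arm keeps its last pose, push and grip.
It also fails if it takes over 58 s, if anything falls off the work surface, if the arm or the gripper's body presses on something with over 40 N, if the wrist force passes 120 N, or if a joint passes its speed limit or range.

## Working session

There is one attempt and no reset: what is moved stays moved. The work goes in short steps, each a Python script; the robot and the scene stay as the last script left them, time stands still between calls to the robot, and variables do not carry over. Pictures are saved under pics/ and viewed, at most 10 in all, crops included, and the job is handed in when it is done.

```bash
mkdir -p pics; ls
python3 - <<'E'
from station import ctrl, eyes, job, eoat
import cv2,numpy as np
for n in ["scene","top","wrist"]:
    o=ctrl.get_obs(); im=eyes.get_image(n); cv2.imwrite(f"pics/{n}0.png",im[:,:,::-1]); c=eyes.get_calibration(n)
    print(n,{k:np.round(v,3).tolist() for k,v in c.items()})
print(o)
E
```

```text
pics
station.py
scene {'fx': 368.262, 'fy': 368.262, 'cx': 314.533, 'cy': 202.541, 'R': [[-0.874, 0.486, 0.01], [0.293, 0.543, -0.787], [-0.388, -0.685, -0.617]], 't': [482.853, -95.608, 1374.213]}
top {'fx': 463.048, 'fy': 463.048, 'cx': 321.98, 'cy': 204.306, 'R': [[0.003, -1.0, 0.002], [-0.997, -0.003, -0.081], [0.081, -0.001, -0.997]], 't': [3.728, 534.297, 1594.672]}
wrist {'fx': 309.707, 'fy': 309.707, 'cx': 321.467, 'cy': 199.643, 'mount': [[-0.001, -0.949, -0.316, 80.298], [1.0, -0.001, 0.0, 1.248], [-0.0, -0.316, 0.949, -166.102], [0.0, 0.0, 0.0, 1.0]]}
{'t': 0.1, 'joint_pos': array([ 6.27846728e+01,  1.24724935e+01,  9.25215428e+01,  2.88603414e-03,
        7.51314957e+01, -6.42851653e+00]), 'qvel': array([-0.10525217, -0.11887557, -0.18682421,  0.04924397, -0.173142  ,
       -0.02368999]), 'effort': array([-1.80944062e-04, -3.98072469e+01, -3.04973710e+01, -7.21637730e-05,
        4.18368771e-03,  6.90613945e-06]), 'tcp_pos': array([221.40487371, 583.61932282, 206.0776892 ]), 'ee_rot': array([-1.79875569e+02, -1.68252426e-02,  1.59212427e+02]), 'wrist_force': array([-0.55646185, -0.53643386, -0.03386263]), 'moment': array([ 0.02946969,  0.00197519, -0.01670771]), 'grip_force': 0.0, 'grip_width': 85.3746603676966}
```

View pics/top0.png

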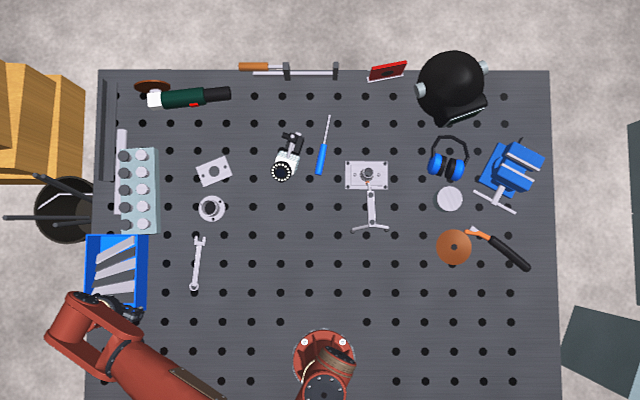

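View pics/scene0.png

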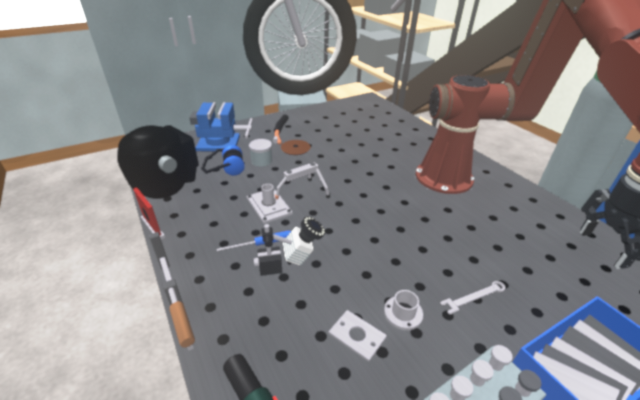

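The top view shows the jig and stub at about (367,175). The third hand's bar runs from (370,190) to (372,225), with feet at (352,231) and (388,228). The camera lens is at (282,172), with its stand behind it near (292,140). In the scene view the lens is at (313,230), facing the robot. Next I'll take closer wrist views.

```bash
cat > h.py <<'E'
from station import ctrl, eyes, job, eoat
import cv2,numpy as np
from scipy.spatial.transform import Rotation as Rn
def R(e): return Rn.from_euler('xyz',e,degrees=True).as_matrix()
def eul(M): return Rn.from_matrix(M).as_euler('xyz',degrees=True)
def snap(name,fn):
    o=ctrl.get_obs(); im=eyes.get_image(name); cv2.imwrite(fn+'.png',im[:,:,::-1])
    np.savez(fn+'.npz',p=o['tcp_pos'],e=o['ee_rot']); return im
def ray(name,px,fn=None):
    """origin and unit directions (world) of pixels"""
    c=eyes.get_calibration(name); px=np.atleast_2d(np.array(px,float))
    d=(px-[c['cx'],c['cy']])/[c['fx'],c['fy']]
    if name=='wrist':
        r=np.linalg.norm(d,axis=1,keepdims=True); s=np.sinc(r/np.pi)
        v=np.hstack([d*s,np.cos(r)]); z=np.load(fn+'.npz'); M=np.array(c['mount']); W=R(z['e'])
        return W@M[:3,3]+z['p'], v@(W@M[:3,:3]).T
    v=np.hstack([d,np.ones((len(d),1))]); v/=np.linalg.norm(v,axis=1,keepdims=True)
    Rc=np.array(c['R']); return -Rc.T@np.array(c['t']), v@Rc
def plane(name,px,z,fn=None):
    o,v=ray(name,px,fn); return o+v*((z-o[2])/v[:,2])[:,None]
def proj(name,X,fn=None):
    c=eyes.get_calibration(name); X=np.atleast_2d(X)
    if name=='wrist':
        z=np.load(fn+'.npz'); M=np.array(c['mount']); W=R(z['e'])
        q=((X-z['p'])@W-M[:3,3])@M[:3,:3]; n=np.linalg.norm(q[:,:2],axis=1,keepdims=True)
        d=q[:,:2]/n*np.arctan2(n,q[:,2:])
    else:
        q=X@np.array(c['R']).T+c['t']; d=q[:,:2]/q[:,2:]
    return d*[c['fx'],c['fy']]+[c['cx'],c['cy']]
def tri(rays):
    A=np.zeros((3,3));b=np.zeros(3)
    for o,v in rays:
        v=np.ravel(v); P=np.eye(3)-np.outer(v,v); A+=P;b+=P@o
    x=np.linalg.solve(A,b); return x,[round(float(np.linalg.norm((np.eye(3)-np.outer(np.ravel(v),np.ravel(v)))@(x-o))),1) for o,v in rays]
E
python3 - <<'E'
from h import *
print(plane('top',[[367,175],[372,225],[352,231],[388,228]],20)); L=plane('top',[[282,172],[292,140]],140);print(L)
j=plane('top',[367,175],40)[0]
for yaw in (0,180,90,-90):
  for x,y in ((j[0]-80,j[1]),(480,0)):
    print(yaw,ctrl.solve_ik([x,y,350],[180,0,yaw]))
E
```

```text
[[ 638.17872613 -152.75528804   20.        ]
 [ 462.59989871 -169.2387397    20.        ]
 [ 441.54749526  -99.52188768   20.        ]
 [ 452.30853562 -224.88041563   20.        ]]
[[629.70664862 135.6451557  140.        ]
 [735.44130223 103.9524206  140.        ]]
0 [-2.21793992e+01  1.81866774e+00  8.90832529e+01 -2.54444375e-14
  8.90980794e+01  6.78206008e+01]
0 [-8.38553865e+00 -1.04804691e+01  1.00626124e+02 -2.54444375e-14
  8.98543449e+01  8.16144614e+01]
180 [ -22.17939922    1.81866774   89.08325289    0.           89.09807938
 -112.17939922]
180 [ -8.38553865 -10.4804691  100.62612419   0.          89.85434492
 -98.38553865]
90 [-22.17939922   1.81866774  89.08325289   0.          89.09807938
 -22.17939922]
90 [ -8.38553865 -10.4804691  100.62612419   0.          89.85434492
  -8.38553865]
-90 None
-90 None
```

Run:
```python
from h import *
for i,(p,yaw) in enumerate([((540,90,330),180),((560,-30,330),180),((540,-190,330),180)]):
    ctrl.goto(p,[180,0,yaw]); ctrl.wait(.3); im=snap('wrist',f'pics/w{i}')
    print(ctrl.get_obs()['t'],ctrl.get_obs()['tcp_pos'])
```

```text
2.65 [539.93143558  90.34060805 329.89894492]
3.5583 [559.99422667 -29.02372391 330.1087392 ]
4.5917 [ 540.30793047 -188.83738323  330.06734626]
```

View pics/w1.png

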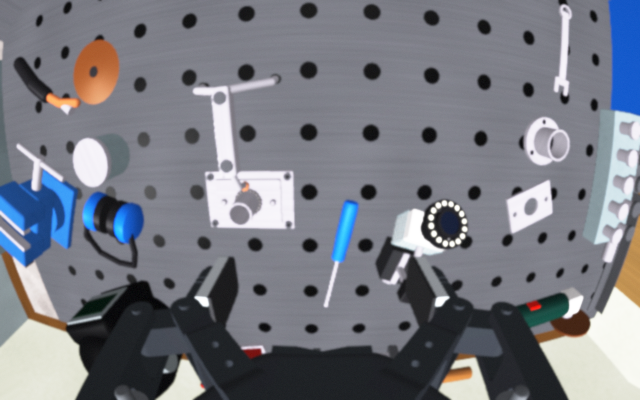

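View pics/w2.png

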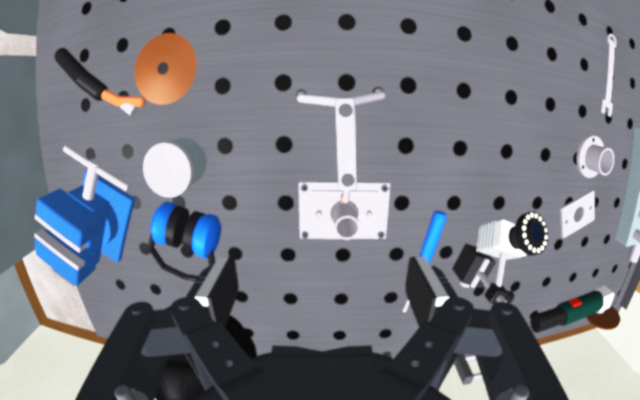

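View pics/w0.png

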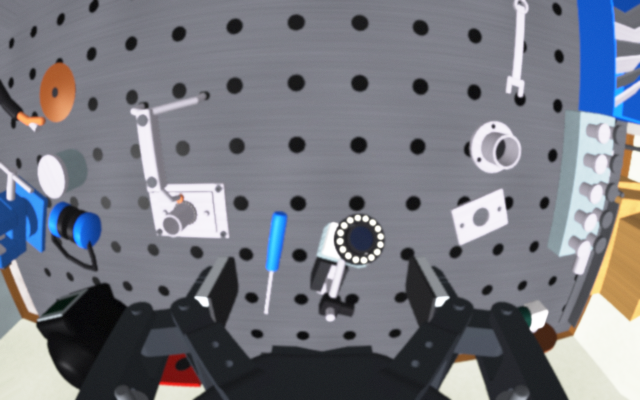

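Each wrist view shows the jig with the stub, the third hand's bar with a round hole at each end, and the LED ring. In w2 the jig corners run from (300,183) to (389,240), the tube mouth is at (346,224), and the bar holes are at (346,110) and (347,180). The ring centres are (359,239) in w0, (446,223) in w1 and (531,233) in w2. I'll magnify these.

Run:
```python
import cv2,numpy as np
I=[cv2.imread(f'pics/w{i}.png') for i in range(3)]
def c(i,x,y,w,h,s): return cv2.resize(I[i][y:y+h,x:x+w],None,fx=s,fy=s,interpolation=cv2.INTER_CUBIC)
a=np.hstack([c(2,294,80,100,166,3.6)[:598,:360],c(1,190,70,110,166,3.6)[:598,:396]])
cv2.imwrite('pics/c1.png',a)
b=np.hstack([c(0,325,205,70,70,5.6),c(1,410,190,70,70,5.6)]); cv2.imwrite('pics/c2.png',b)
```

```text
(no output)
```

View pics/c1.png

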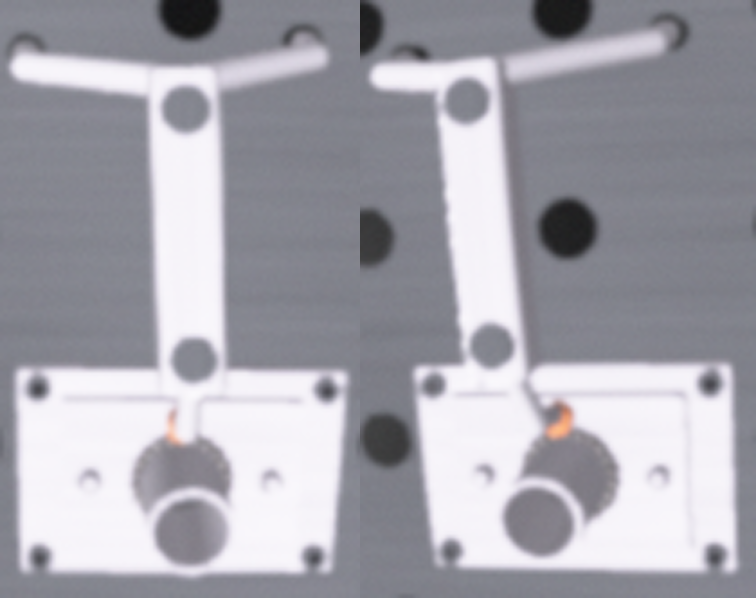

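View pics/c2.png

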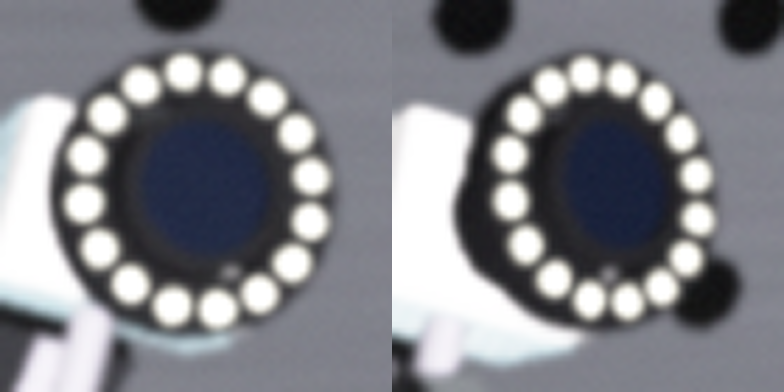

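The crops show both bar holes, the jig's corner screws, the pin tops, the tube rim, and all 16 LEDs of the ring. I'll triangulate these points.

Run:
```python
from h import *
f2=lambda u,v:(294+u/3.6-.36,80+v/3.6-.36); f1=lambda u,v:(190+u/3.6-.36,70+v/3.6-.36)
P={'pinL':((90,480),(124,475)),'pinR':((271,480),(298,475)),'rim':((191,530),(180,521)),'holeRear':((186,108),(106,101)),'holeFront':((194,360),(131,345)),
's1':((38,388),(73,385)),'s2':((326,390),(350,383)),'s3':((40,557),(92,551)),'s4':((313,557),(355,555)),'nose':((187,438),(195,432)),'footL':((15,68),(15,75)),'footR':((325,56),(310,38))}
X={}
for k,(a,b) in P.items():
    o2,v2=ray('wrist',f2(*a),'pics/w2'); o1,v1=ray('wrist',f1(*b),'pics/w1')
    X[k],r=tri([(o2,v2),(o1,v1)]); print(k,X[k].round(1),r)
ang=lambda d:np.degrees(np.arctan2(d[1],d[0]))
print('jig mid',sum(X[s] for s in('s1','s2','s3','s4'))/4,'yaws of y',ang(X['s1']-X['s2']),ang(X['s3']-X['s4']),ang(X['pinL']-X['pinR']),'bar',ang(X['holeFront']-X['holeRear']))
# LEDs
rois=[(325,205),(410,190),(496,198)]; L=[]
for i,(x,y) in enumerate(rois):
    g=cv2.imread(f'pics/w{i}.png',0)[y:y+70,x:x+70]; n,lab,st,c=cv2.connectedComponentsWithStats((g>170).astype(np.uint8))
    ok=[j for j in range(1,n) if 12<st[j,4]<60 and max(st[j,2:4])<10]
    cc=[]
    for j in ok:
        m=cv2.dilate((lab==j).astype(np.uint8),np.ones((3,3)))*np.clip(g.astype(float)-80,0,None); M=cv2.moments(m.astype(np.float32)); cc.append((M['m10']/M['m00']+x,M['m01']/M['m00']+y))
    cc=np.array(cc); L.append(cc); print(i,len(cc),cc.round(0).tolist() if len(cc)!=16 else '')
np.save('led.npy',np.array(L,dtype=object),allow_pickle=True)
rr=[[ (o,v) for v in d] for i in range(3) for o,d in [ray('wrist',L[i],f'pics/w{i}')]]
# pair by angle about the ellipse centre, cyclic shift with least residual
def order(c): 
    q=c-c.mean(0); return np.argsort(np.arctan2(q[:,1],q[:,0]))
if all(len(l)==16 for l in L):
    O=[order(l) for l in L]; 
    def go(s1,s2): return [tri([rr[0][O[0][k]],rr[1][O[1][(k+s1)%16]],rr[2][O[2][(k+s2)%16]]]) for k in range(16)]
    T=min((go(a,b) for a in(-1,0,1) for b in(-1,0,1)),key=lambda t:sum(sum(r) for _,r in t))
    Q=np.array([t[0] for t in T]); print('res',np.mean([t[1] for t in T],axis=0)); c=Q.mean(0); n=np.linalg.svd(Q-c)[2][2]; n*=np.sign(n[2])
    print('ring',c.round(1),'radius',np.linalg.norm(Q-c,axis=1).round(1),'n',n.round(3),'tilt',np.degrees(np.arccos(n[2])),'yaw',ang(n),'flat',((Q-c)@n).round(1))
```

```text
pinL [ 642.9 -192.2   17.8] [0.0, 0.0]
pinR [ 642.7 -108.5   18.2] [0.1, 0.1]
rim [ 643.5 -150.1   74.7] [0.1, 0.1]
holeRear [ 472.3 -158.3  108.8] [0.1, 0.1]
holeFront [ 562.  -153.8  108.4] [0.2, 0.2]
s1 [ 600.7 -215.7   11.7] [0.1, 0.1]
s2 [601.3 -83.9  11.5] [0.1, 0.1]
s3 [ 685.6 -216.3    9.6] [0.2, 0.2]
s4 [685.1 -84.4  11.7] [0.3, 0.3]
nose [ 615.5 -149.9   39.2] [0.2, 0.2]
footL [ 457.3 -221.8   42.6] [0.6, 0.6]
footR [450.  -95.2  34.9] [0.9, 0.9]
jig mid [ 643.14288906 -150.07071769   11.13194191] yaws of y -90.24603074441492 -89.78141123675856 -89.86770960971629 bar 2.8678693634595764
0 16 
1 11 [[451.0, 204.0], [457.0, 207.0], [461.0, 213.0], [431.0, 217.0], [464.0, 221.0], [431.0, 225.0], [464.0, 229.0], [434.0, 233.0], [462.0, 236.0], [439.0, 239.0], [445.0, 243.0]]
2 6 [[543.0, 223.0], [524.0, 228.0], [546.0, 230.0], [524.0, 235.0], [546.0, 237.0], [526.0, 242.0]]
```

Run:
```python
from h import *
ang=lambda d:np.degrees(np.arctan2(d[1],d[0]))
rois=[(325,205),(410,190),(505,198)]; L=[]
for i,(x,y) in enumerate(rois):
    g0=cv2.imread(f'pics/w{i}.png',0)[y:y+70,x:x+70]; s=8
    g=cv2.resize(g0,None,fx=s,fy=s,interpolation=cv2.INTER_CUBIC); best=[]
    for th in range(150,255,5):
        n,lab,st,c=cv2.connectedComponentsWithStats((g>th).astype(np.uint8))
        cc=[c[j] for j in range(1,n) if 400<st[j,4]<3500 and max(st[j,2:4])<75 and max(st[j,2:4])<1.9*min(st[j,2:4])]
        if abs(len(cc)-16)<abs(len(best)-16): best=cc;bt=th
    cc=(np.array(best)+.5)/s-.5+[x,y]; L.append(cc); print(i,bt,len(cc),cc.round(0).tolist() if len(cc)!=16 else '')
def order(c):
    e=cv2.fitEllipse(c.astype(np.float32)); q=c-e[0]; return c[np.argsort(np.arctan2(q[:,1],q[:,0]))]
use=[i for i in range(3) if len(L[i])==16]
rr=[]
for i in use:
    o,d=ray('wrist',order(L[i]),f'pics/w{i}'); rr.append([(o,v) for v in d])
import itertools
def go(s): return [tri([rr[0][k]]+[rr[1+m][(k+s[m])%16] for m in range(len(s))]) for k in range(16)]
T=min((go(s) for s in itertools.product((-1,0,1),repeat=len(use)-1)),key=lambda t:sum(sum(r) for _,r in t))
Q=np.array([t[0] for t in T]); c=Q.mean(0); n=np.linalg.svd(Q-c)[2][2]; n*=np.sign(n[2])
print(use,'res',np.mean([t[1] for t in T],axis=0),'ring',c.round(1),'rad',np.linalg.norm(Q-c,axis=1).round(1),'n',n.round(3),'tilt',np.degrees(np.arccos(n[2])),'yaw',ang(n),'flat',((Q-c)@n).round(1))
```

```text
0 165 16 
1 185 16 
2 235 13 [[531.0, 215.0], [536.0, 215.0], [528.0, 217.0], [540.0, 218.0], [525.0, 221.0], [524.0, 228.0], [524.0, 235.0], [526.0, 242.0], [544.0, 243.0], [530.0, 247.0], [542.0, 248.0], [534.0, 250.0], [538.0, 250.0]]
[0, 1] res [0.04375 0.04375] ring [633.2 141.8 134.8] rad [28.1 28.  28.  28.2 28.  28.  27.9 27.9 27.9 28.1 28.  28.  27.9 28.
 28.  28.1] n [-0.544  0.174  0.821] tilt 34.83244515672076 yaw 162.30454461749787 flat [ 0.2 -0.1  0.3 -0.6  0.   0.1  0.   0.1  0.2 -0.2  0.3 -0.1 -0.4  0.2
 -0.2  0.2]
```

Run:
```python
from h import *
rr=[]
for i,(x,y) in enumerate([(325,205),(410,190)]):
    im=cv2.imread(f'pics/w{i}.png').astype(int)[y:y+70,x:x+70]; m=((im[...,0]-im[...,2])>22).astype(np.uint8)
    n,lab,st,c=cv2.connectedComponentsWithStats(m); 
    j=min((j for j in range(1,n) if st[j,4]>100),key=lambda j:np.hypot(*(c[j]-[35,33]))); print(st[j],(c[j]+[x,y]).round(2))
    o,d=ray('wrist',c[j]+[x,y],f'pics/w{i}'); rr.append((o,d[0]))
X,r=tri(rr); ring=np.array([633.2,141.8,134.8]); n=np.array([-.544,.174,.821]); print('lens',X,r,'ahead of ring',(X-ring)@n, 'off axis',(X-ring)-((X-ring)@n)*n)
for w in (0,2):
    g=cv2.imread(f'pics/w{w}.png',0); k,lab,st,c=cv2.connectedComponentsWithStats((g<60).astype(np.uint8))
    P=plane('wrist',[c[j] for j in range(1,k) if 60<st[j,4]<700 and st[j,3]<30 and c[j][1]<260],0,f'pics/w{w}'); print(w,P[(P[:,0]<600)&(abs(P[:,1])<160)][:,:2].round(0).tolist())
for p,e in [((517.2,-156,76),[180,0,182.87]),((470,15,90),[180,-6.2,195]),((470,15,90),[180,-6.2,165]),((643,-150,24),[180,0,180]),((643,-150,24),[180,0,90])]: print(p,e,ctrl.solve_ik(p,e))
```

```text
[ 25  22  23  23 404] [361.01 238.06]
[ 31  22  17  22 287] [449.26 222.62]
lens [631.30919676 142.23715243 137.79219313] [0.1, 0.1] ahead of ring 3.561252042451027 off axis [ 0.04651787 -0.18250542  0.0684052 ]
0 [[331.0, 51.0], [331.0, 151.0], [331.0, -49.0], [331.0, -149.0], [431.0, 51.0], [431.0, 151.0], [431.0, -49.0], [431.0, -149.0], [531.0, 51.0], [531.0, 151.0], [531.0, -49.0]]
2 [[331.0, -149.0], [331.0, -49.0], [331.0, 51.0], [331.0, 151.0], [431.0, -149.0], [431.0, -49.0], [431.0, 51.0], [431.0, 151.0], [531.0, -49.0], [531.0, 51.0], [531.0, 151.0]]
(517.2, -156, 76) [180, 0, 182.87] [ -24.22979298   10.95941764  109.56005364    0.           59.48052872
 -117.09979298]
(470, 15, 90) [180, -6.2, 195] [  -5.2245238     5.8326495   113.90738688   -2.34047077   66.09813038
 -109.16700513]
(470, 15, 90) [180, -6.2, 165] [ -7.31775333   5.76760158 113.97901909   0.9027248   66.40076898
 -82.72357411]
(643, -150, 24) [180, 0, 180] [ -19.21703476   27.92985513   93.53281952    0.           58.53732535
 -109.21703476]
(643, -150, 24) [180, 0, 90] [-19.21703476  27.92985513  93.53281952   0.          58.53732535
 -19.21703476]
```

Run:
```python
from h import *
G=Rn.from_euler('xyz',[180,0,180],degrees=True).as_matrix()
def pose(g,yaw,pitch=0):
    M=Rn.from_euler('ZY',[yaw,pitch],degrees=True).as_matrix()@G
    return np.array(g)+19*M[:,2],eul(M)
g=np.array([517.2,-156,95.])
p,e=pose(g+[0,0,120],2.87); ctrl.goto(p,e)
p,e=pose(g,2.87); ctrl.move_l(p,e,speed=120)
eoat.grip(20,60); o=ctrl.get_obs(); print('grip',o['grip_width'],o['grip_force'],o['wrist_force'].round(1),o['t'])
for dz in (15,110):
    ctrl.move_l(pose(g+[0,0,dz],2.87)[0],None,speed=60 if dz<20 else 120)
ctrl.wait(.2);o=ctrl.get_obs(); w0=o['wrist_force']; print('lifted',o['grip_width'],w0.round(1),o['moment'].round(2),o['t'])
a=np.radians(10);u=np.array([np.cos(a),np.sin(a),0]); q=np.array([545,25,0])-166*u+79.9*u+[0,0,86.9]
ctrl.move_l(*pose(q+[0,0,110],10,6.2),speed=150)
ctrl.move_l(*pose(q+[0,0,4],10,6.2),speed=100); ctrl.wait(.2)
w0=ctrl.get_obs()['wrist_force']
for dz in np.arange(3,-5,-1.):
    ctrl.move_l(*pose(q+[0,0,dz],10,6.2),speed=20); ctrl.wait(.1); w=ctrl.get_obs()['wrist_force']-w0
    print(dz,w.round(1))
    if w[2]>4: break
snap('scene','pics/s1'); snap('top','pics/t1'); print(ctrl.get_obs()['t'])
```

```text
grip 21.66849072338439 58.8500314950943 [ 0.8 -2.6  1.3] 6.9583
lifted 21.88268472806996 [ 0.3  0.5 -8.2] [-0.02 -0.13 -0.  ] 8.5
3.0 [-0.4 -0.7  0.2]
2.0 [-0.8  0.  -0.5]
1.0 [ 0.1 -0.5  0.4]
0.0 [ 1.5 -1.2  4.4]
12.7333
```

Contact came at the predicted height. I'll release the third hand, retreat and check it.

Run:
```python
from h import *
o=ctrl.get_obs(); M=R(o['ee_rot']); p=o['tcp_pos']
eoat.grip(60); eoat.grip(85); ctrl.move_l(p-150*M[:,2],None,speed=120)
ctrl.goto((560,-130,300),[180,0,180]); ctrl.wait(.3); snap('wrist','pics/w3')
ctrl.goto((600,-200,300),[180,0,180]); ctrl.wait(.3); snap('wrist','pics/w4'); print(ctrl.get_obs()['t'])
I=[cv2.imread(f'pics/w{k}.png') for k in (3,4)]
cv2.imwrite('pics/c3.png',np.vstack([np.hstack([cv2.resize(i,(400,250),interpolation=cv2.INTER_AREA) for i in I]),
 np.hstack([cv2.resize(i[130:230,a:a+120],None,fx=3.3,fy=3.3,interpolation=cv2.INTER_CUBIC)[:,:396] for i,a in zip(I,(240,300))]+[np.zeros((330,8,3),np.uint8)])]))
```

```text
16.85
```

View pics/c3.png

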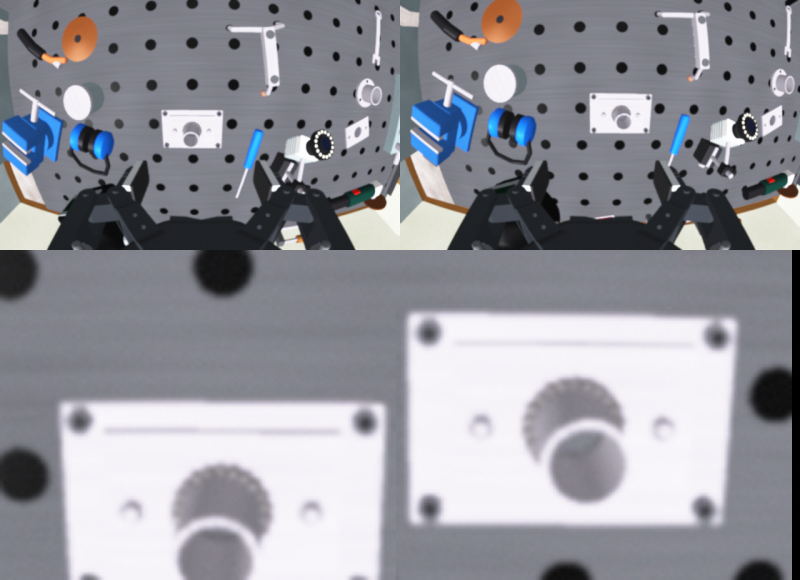

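The third hand stands aside on its feet at top right in both views, and the stub is still on its pins. I'll measure the stub's position and yaw again, then check reachability for the hold.

```bash
cat >> h.py <<'E'
n=np.array([-.544,.174,.821]); yw=np.radians(162.3); n=np.array([np.sin(np.radians(35))*np.cos(yw),np.sin(np.radians(35))*np.sin(yw),np.cos(np.radians(35))])
lens=np.array([631.3,142.2,137.8])+1.3*n
def hold(sgn):
    y=sgn*np.cross([0,0,1],n); y/=np.linalg.norm(y); return np.column_stack([np.cross(y,n),y,n])
E
python3 - <<'E'
from h import *
f3=lambda u,v:(240+u/3.3-.35,130+(v-250)/3.3-.35); f4=lambda u,v:(300+(u-396)/3.3-.35,130+(v-250)/3.3-.35)
P={'edgeL':((105,430),(455,343)),'edgeR':((338,432),(693,345)),'pinL':((131,511),(480,427)),'pinR':((312,512),(662,428)),'s1':((80,421),(429,332)),'s2':((365,423),(716,335))}
for k,(a,b) in P.items():
    o,v=ray('wrist',f3(*a),'pics/w3');o4,v4=ray('wrist',f4(*b),'pics/w4'); X,r=tri([(o,v),(o4,v4)]); print(k,X.round(1),r, plane('wrist',f3(*a),18,'pics/w3')[0,:2].round(1),plane('wrist',f4(*b),18,'pics/w4')[0,:2].round(1))
# rim: mouth ellipse in w3,w4 by the dark inner disc
rr=[]
for w in (3,4):
    im=cv2.imread(f'pics/w{w}.png',0); gx=proj('wrist',[643.4,-150,77],f'pics/w{w}')[0]; x,y=(gx-[22,22]).astype(int)
    g=cv2.resize(im[y:y+44,x:x+44],None,fx=6,fy=6,interpolation=cv2.INTER_CUBIC)
    cs,h=cv2.findContours((g<195).astype(np.uint8),cv2.RETR_LIST,cv2.CHAIN_APPROX_NONE)
    c=[c for c in cs if 3000<cv2.contourArea(c)<30000 and abs(np.array(cv2.fitEllipse(c)[0])-132).max()<40]
    for k in c:
        e=cv2.fitEllipse(k); print(w,cv2.contourArea(k),np.round(e[0],1),np.round(e[1],1))
    if c:
        e=cv2.fitEllipse(min(c,key=lambda k:np.ptp(cv2.fitEllipse(k)[1]))); o,d=ray('wrist',(np.array(e[0])+.5)/6-.5+[x,y],f'pics/w{w}'); rr.append((o,d[0])); print(plane('wrist',(np.array(e[0])+.5)/6-.5+[x,y],78,f'pics/w{w}'))
if len(rr)==2: print('rim',tri(rr))
ctrl.get_obs()
for ty in (180,90,0):
  T=R([180,0,ty])
  for s in (1,-1):
    H=hold(s); Mt=H@T; p=lens+150*n+14*n
    print(ty,s,p.round(0),ctrl.solve_ik(p,eul(Mt)),ctrl.solve_ik([643,-150,24],[180,0,ty]) is not None)
E
```

```text
edgeL [ 605.6 -204.1   11.1] [0.2, 0.2] [ 603.5 -203.1] [ 604.5 -203.9]
edgeR [604.1 -96.7  19.6] [0.0, 0.0] [604.5 -96.6] [604.4 -96.3]
pinL [ 643.6 -192.7   16.7] [0.2, 0.2] [ 642.9 -192.6] [ 643.4 -192.7]
pinR [ 645.  -107.7   13. ] [0.1, 0.1] [ 643.3 -107.9] [ 643.5 -108.8]
s1 [ 600.5 -215.6   12.5] [0.1, 0.1] [ 599.2 -214.5] [ 599.5 -215.5]
s2 [601.  -84.2  13.2] [0.7, 0.7] [600.2 -84.3] [599.5 -85.8]
3 13272.0 [138.4 138.9] [125.9 134.3]
[[ 642.61253246 -150.35396298   78.        ]]
4 14061.0 [136.5 135.1] [132.4 135.2]
[[ 642.90875981 -150.74311492   78.        ]]
rim (array([ 643.61707256, -150.47376784,   75.67751664]), [0.0, 0.0])
180 1 [541. 171. 273.] [ 22.85364265 -13.29742416 117.28884762 -28.40735588  51.61632741
 143.59239519] True
180 -1 [541. 171. 273.] [ 22.85364265 -13.29742416 117.28884762 -28.40735588  51.61632741
 -36.40760481] True
90 1 [541. 171. 273.] [  22.85364265  -13.29742416  117.28884762  -28.40735588   51.61632741
 -126.40760481] True
90 -1 [541. 171. 273.] [ 22.85364265 -13.29742416 117.28884762 -28.40735588  51.61632741
  53.59239519] True
0 1 [541. 171. 273.] [ 22.85364265 -13.29742416 117.28884762 -28.40735588  51.61632741
 -36.40760481] True
0 -1 [541. 171. 273.] [ 22.85364265 -13.29742416 117.28884762 -28.40735588  51.61632741
 143.59239519] True
```

Run:
```python
from h import *
T=R([180,0,90]); c=np.array([643.2,-150.3,24.])
ctrl.goto(c+[0,0,120],eul(T)); ctrl.move_l(c,eul(T),speed=120); ctrl.wait(.1)
w0=ctrl.get_obs()['wrist_force']; eoat.grip(60); eoat.grip(30,100); ctrl.wait(.3); o=ctrl.get_obs()
print('grip',o['grip_width'],o['grip_force'],(o['wrist_force']-w0).round(1),o['tcp_pos'].round(1),o['t'])
ctrl.move_l(c+[0,0,25],None,speed=50); o=ctrl.get_obs(); print('up',(o['wrist_force']-w0).round(1),o['moment'].round(2))
ctrl.move_l(c+[0,0,200],None,speed=150)
Mt=hold(-1)@T; p=lens+164*n
ctrl.goto(p+60*n,eul(Mt)); ctrl.move_l(p,eul(Mt),speed=60); ctrl.wait(.5)
o=ctrl.get_obs(); print(o['tcp_pos']-p,(R(o['ee_rot'])[:,2]+n).round(4),o['grip_width'],o['grip_force'],o['t'])
snap('scene','pics/s2');snap('top','pics/t2');snap('wrist','pics/w5')
# predicted underside corners in pictures
H=hold(-1); q=lens+150*n; C=np.array([q+H@[sx*38,sy*55,z] for z in (0,8) for sx,sy in((1,1),(1,-1),(-1,-1),(-1,1))])
V=[]
for nm,fn,k in (('scene','pics/s2',3),('top','pics/t2',3),('wrist','pics/w5',1)):
    px=proj(nm,C,fn); im=cv2.imread(fn+'.png')
    m=px.mean(0); 
    if k==1: x,y,w,h=220,240,200,150; k=1.9
    else: x,y,w,h=int(m[0]-65),int(m[1]-48),130,96
    x=max(x,0);y=max(y,0); cr=cv2.resize(im[y:y+h,x:x+w],None,fx=k,fy=k,interpolation=cv2.INTER_CUBIC)
    for u in px: cv2.circle(cr,tuple(((u-[x,y]+.5)*k).astype(int).tolist()),2,(0,0,255),-1)
    V.append(cv2.resize(cr,(395,292)))
V.append(cv2.resize(cv2.imread('pics/w5.png'),(395,292)))
cv2.imwrite('pics/c4.png',np.vstack([np.hstack(V[:2]),np.hstack(V[2:])]))
```

```text
grip 35.94579327772416 100.098477602005 [-2.3  0.9  3.4] [ 643.1 -150.4   24.5] 20.5917
up [ 0.4 -0.2 -6.1] [-0.01  0.   -0.06]
[-0.0189083   0.01642713  0.03032813] [0. 0. 0.] 35.57745766056377 100.37415862083435 25.6417
```

View pics/c4.png

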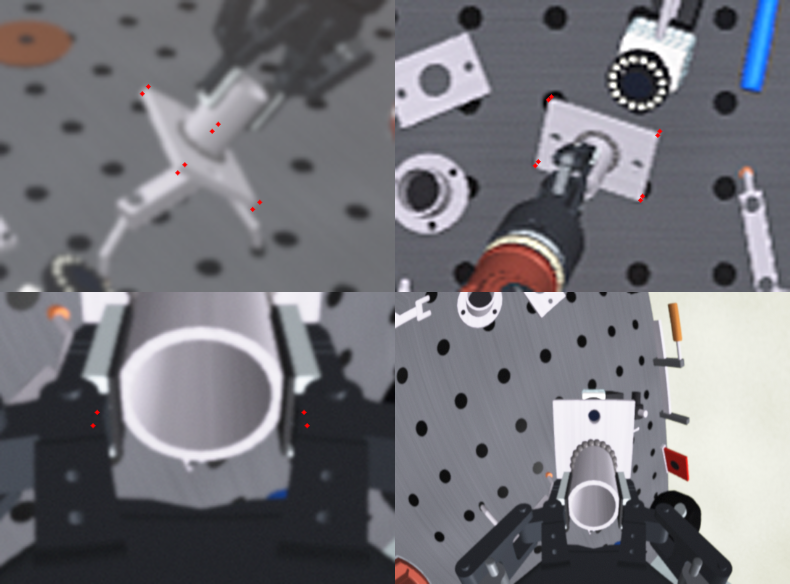

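The stub is held above the lens. In the top view its corners match the predicted red dots to about 1 px, and the wrist view shows the flange's far edge square to the gripper. One numeric check of how it sits in the hand before handing in.

Run:
```python
from h import *
H=hold(-1); q=lens+150*n; C=np.array([q+H@[sx*38,sy*55,8] for sx,sy in((1,1),(1,-1),(-1,-1),(-1,1))])
print('flange-top corners pred',proj('wrist',C,'pics/w5').round(1).tolist())
print('rim pred',proj('wrist',[q+68*n],'pics/w5').round(1), 'hole pred',proj('wrist',[q+H@[0,s*42,8] for s in(1,-1)],'pics/w5').round(1).tolist())
g=cv2.imread('pics/w5.png',0); k=g[130:270,235:410]; m=cv2.threshold(k,190,255,0)[1]
# straight edges of the flange: sub-pixel crossings along rows/columns
def cross(a): 
    i=np.where((a[:-1]<190)!=(a[1:]<190))[0]; return (i+(190-a[i].astype(float))/(a[i+1].astype(float)-a[i])) 
L=[];Rr=[];T=[]
for y in range(156,186,3):
    c=cross(g[y,235:410])+235; L.append((y,c[0])); Rr.append((y,c[-1]))
for x in range(262,384,8):
    c=cross(g[130:175,x])+130; T.append((x,c[0] if len(c) else np.nan))
print('L',np.round(L,1).tolist());print('R',np.round(Rr,1).tolist());print('T',np.round(T,1).tolist())
# lens in the top view, before the hold: predicted / seen ring
im=cv2.imread('pics/t2.png').astype(int); u=proj('top',lens)[0]; x,y=(u-12).astype(int); r=im[y:y+24,x:x+24]
mm=cv2.moments(((r[...,0]-r[...,2]>18)&(r.sum(2)<330)).astype(np.uint8),True); print('top lens pred',u.round(1),'seen',round(mm['m10']/mm['m00']+x,1),round(mm['m01']/mm['m00']+y,1),mm['m00'])
b=im.sum(2)/3; c=proj('top',C); print('top corners pred',c.round(1).tolist())
o=ctrl.get_obs(); print(o['t'])
```

```text
flange-top corners pred [[387.7, 149.8], [375.1, 308.1], [266.8, 308.0], [253.7, 149.9]]
rim pred [[320.5 297.1]] hole pred [[320.7, 171.7], [320.9, 294.3]]
L [[156.0, 255.4], [159.0, 255.6], [162.0, 255.8], [165.0, 255.8], [168.0, 256.1], [171.0, 256.3], [174.0, 256.3], [177.0, 256.6], [180.0, 256.7], [183.0, 256.9]]
R [[156.0, 387.7], [159.0, 387.4], [162.0, 406.4], [165.0, 408.8], [168.0, 408.6], [171.0, 406.3], [174.0, 386.7], [177.0, 386.8], [180.0, 386.8], [183.0, 386.6]]
T [[262.0, 148.0], [270.0, 147.8], [278.0, 147.7], [286.0, 147.6], [294.0, 147.4], [302.0, 147.6], [310.0, 134.1], [318.0, 134.6], [326.0, 133.9], [334.0, 133.6], [342.0, 147.8], [350.0, 147.8], [358.0, 147.9], [366.0, 148.2], [374.0, 148.4], [382.0, 148.7]]
top lens pred [279.9 171.8] seen 280.2 172.5 49.0
top corners pred [[251.1, 177.4], [286.9, 188.9], [281.4, 210.2], [246.7, 199.0]]
25.7917
```

The flange sits within about 1 mm and 0.5° of its predicted place, and the grip is steady. I'm handing in.

Run:
```python
from h import *
o=ctrl.get_obs(); print(o['grip_force'],abs(o['qvel']).max(),o['t']); print(job.sign_off())
```

```text
100.37381172180176 0.0710617921068483 25.7917
the job is handed in; nothing more can be done
None
```

I stood the third hand aside on its feet, about 110 mm from the jig by plan, with the stub still on its pins; the stub is now held steady, underside square to the lens at about 150 mm, and the job is handed in at 25.8 s.

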